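Load the flanged sleeve into the empty latching rack slot

TASK

Take the loose flanged sleeve that matches the two already in the green rack and load it into the rack's empty slot: hold it flange down over the slot and press it down past the spring bolt until it is fully home on the slot's floor and the bolt has snapped back over the flange, then let go. Do not just drop it in.

Things in the scene. Friction and masses are not known exactly. Their poses are not given: they have to be found in the camera images.
- sleeve: Loose dark steel flanged sleeve, 0.6 kg, standing flange down: flange 64 mm diameter, 18 mm thick; neck above it 40 mm diameter; 70 mm high in all; 28 mm bore. Same as the two in the rack; near it stand wrong ones: a shorter flanged one (36 mm high) and a plain tube. Origin: centre of its underside, z up along the bore.
- slot: Empty one of 3 slots in a row (115 mm apart) on the rack. Origin: slot centre under its base plate, 6 mm over the bench; its floor is at z 8 mm. x: to the bolt, away from the robot; y: along the row. Flared walls 36 mm from centre: at -x 58 mm high, at +y and -y 44 mm. Bolt housing from x 52 mm, 57 mm high. Grip the neck with fingers at +y and -y; sleeves stand in the other two slots.
- bolt (a joint): Travel of the empty slot's spring bolt, m: 0 = shut, nose over the slot; up to 0.016 pushed back along the slot's +x. Spring 4.5 N at 0, 7.5 N at 0.010. Pressing the sleeve down on its sloping face (about 4 to 8 N, partly its own weight) pushes it back, and it rubs on the flange; it snaps shut by itself once the flange has passed below the nose.
- bolt_nose (a point): Lower front edge of the bolt's nose, a steel wedge 20 mm wide; axes as the slot's. Shut, it is 24 mm from the slot's centre towards +x and 30 mm above the slot's origin: 8 mm over a seated flange, with 4 mm of air above it. Its sloping face rises from here to z 60 mm at x 40 mm (slot frame).
Not all that is in view belongs to the job. Leave any purple or yellow look-alike of the sleeve alone.

How it is judged:
By the outcome, as a careful person would: the job done as asked, in the order asked, and still so for the second after the job is handed in, with the robot touching nothing.
It also fails if it takes over 35 s, if anything falls off the work surface, if the arm or the gripper's body presses on something with over 40 N, if the wrist force passes 120 N, or if a joint passes its speed limit or range.

ROBOT

A 7-joint arm with a two-finger parallel gripper is mounted at the origin on the work surface. World frame = base frame: x ahead of the robot, y to its left, z up, the work surface at z = 0. Lengths are in m, angles in degrees, forces in N, time in s.
With the tool pointing down it reaches from about 0.425 to 0.875 m from the base axis. Payload 4.7 kg.
Tool frame: the origin (TCP) lies between the finger pads; the fingertips stand env.finger_overhang ahead of it and the grasp point (between the pads) lies 5 mm behind it (env.finger_overhang is the distance from the TCP to the fingertips, in m); z points along the fingers, y is the line along which they close (so a half turn about z gives the same grasp; the last joint's range is limited). The gripper opens to 87 mm and grips with 3 to 60 N. Pads are 19 mm wide; open, the fingers measure 117 mm over their backs; the gripper's body (75 mm by 190 mm) begins 51 mm behind the grasp point.
Start: joints at [78.1, 18.392, -4.016, 83.108, 1.295, 78.541, -3.26], TCP at [0.143, -0.634, 0.237] pointing down, gripper open.
Joint ranges: [-163.93, 163.93], [-17.29, 119.83], [-79.2, 71.16], [3.27, 140.29], [-89.18, 269.18], [5.43, 117.66], [-154.24, 154.24]. Speed limits (degrees/s): [147.25, 147.25, 180, 180, 180, 180, 180].

INTERFACE

Orientations are given as [roll, pitch, yaw] about the fixed x, y, z axes, in that order (R = Rz(yaw) Ry(pitch) Rx(roll)).
In Python, from cell import telemetry, eyes, env, models gives the robot as it stands. The module is installed in compiled form; this text tells all that it offers.
- The arm moves only by the tool drive_tool, never from a script. Its arguments are lists of equal length, an entry for each row: "angular": the turn, a rotation vector about the tool's x, y, z in rad, a list of three; "delta_pos": the shift along the tool's x, y, z in cm, a list of three; "gripper": the finger opening in cm, from 0 to 8.7. A call has 1 to 20 rows; each row shifts and turns the commanded pose from where the row before left it, along the tool's axes as they then stand; what a row does not reach is not made up. A row lasts 1/10 s, in which the tool goes at most 50 mm and 8.59 degrees, less where a joint would pass 70% of its speed; a pose out of reach is approached as far as the arm can. A call with a gripper value outside its range is refused whole. The fingers move at their own pace and stop on an object; "squeeze" is the grip in N (left out, the last holds). Time passes only in rows, so rows that do not move let the fingers close. It gives the time, the measured TCP pose, the force, the opening and the grip force at its end, in the units of the state.
- telemetry.get_obs(): the state, without advancing time (a new reading comes with each control period).
- eyes.read_camera(name): name is "side" or "top" or "wrist"; returns a dict with "pixels" (480x640x3 uint8, red, green, blue), "mtx" (3x3 intrinsics, pixels), "D" ([k1, k2, p1, p2, k3] as OpenCV has them; the pictures are not rectified), "origin" and "orientation" of the camera in the world. Camera axes: x right, y down, z forward; pixel columns grow to the right and rows downward; lengths in m; the calibration is good to about 2 mm. A picture is of the moment at which its call begins. There is no depth.
- env.sign_off(): hands the job in; it is judged then, once.
Trained networks look in a picture, given as the dict that the camera call returned (one of the last four; its "shot" number tells which), for a name from the list of things; names that differ only in an ending like _2 or _b are one class to them, and where a whole thing is asked for, a point or a joint stands for the part that bears it (a point fixed in the world has none). Each returns a list of dicts, best first, with "p" (0 to 1); they miss things now and then, are a little off and sometimes report something else, mostly with a low value. They report only what shows in the picture. A call takes as long as a camera call. They do not tell look-alikes from the thing itself.
- models.search_frame(picture, target): "centre" ([column, row] in pixels, amid what is visible of it).
- models.cut_out(picture, target): "pixels" (480x640 bool, what is visible of it) and "centre" ([column, row] in pixels, amid what is visible of it).
The state is a dict: "time_s": time; "qpos": joint angles; "joint_velocities": joint speeds; "effort": joint torques, N m; "tool_pos": TCP position; "tool_rot": TCP orientation; "force": force on the tool from outside, world axes, zero at the start; "wrist_torque": the same for the moment, N m; "grip_width": finger opening in m; "grasp_force": force on a finger pad.
Only numpy, scipy, OpenCV 4.12 (cv2) and the standard library are available. Lean on these libraries where they do the work, as an engineer would, in place of code of your own. Each camera call takes 0.05 s, during which the arm holds its last target. There are 200 camera calls.

## Working session

There is one attempt and no reset: what is moved stays moved. The work goes in short steps, Python scripts to look and compute and a tool call to move; the robot and the scene stay as the last step left them, time stands still between calls to the robot, and variables do not carry over. Pictures are saved under pics/ and viewed, at most 10 in all, crops included, and the job is handed in when it is done.

Besides the shell and the picture viewer there is one more tool, called after "Request:" by a JSON object that holds its "method" and its "body". drive_tool: Moves the arm, as the interface text tells. Its arguments: {"type":"object","properties":{"angular":{"type":"array","items":{"type":"array","items":{"type":"number"}}},"delta_pos":{"type":"array","items":{"type":"array","items":{"type":"number"}}},"gripper":{"type":"array","items":{"type":"number"}},"squeeze":{"type":"number"}},"required":["angular","delta_pos","gripper"]}

```bash
mkdir -p pics
python3 - <<'E'
from cell import telemetry, eyes, env, models
import cv2, numpy as np
o=telemetry.get_obs(); print(o, env.finger_overhang)
for n in ["top","side"]:
    p=eyes.read_camera(n); cv2.imwrite(f"pics/{n}0.png",p["pixels"][...,::-1])
    print(n,p["mtx"],p["D"],p["origin"],p["orientation"])
    for t in ["sleeve","slot","bolt","bolt_nose"]:
        print(n,t,[(np.round(d["centre"]),round(d["p"],2)) for d in models.search_frame(p,t)])
E
```

```text
{'time_s': 0.0, 'qpos': array([78.10049629, 18.4380817 , -4.01552217, 83.17762144,  1.29501798,
       78.54163956, -3.25991837]), 'joint_velocities': array([ 0.00528779, -0.0016728 ,  0.00457465, -0.07190652, -0.04539876,
        0.02522057, -0.0864673 ]), 'effort': array([-2.05087149e-04, -4.91285992e+01, -4.03963253e-01, -3.12527740e+01,
       -6.38463395e-02,  4.35392931e-02,  1.72442733e-04]), 'tool_pos': array([ 0.14281003, -0.63354926,  0.23544876]), 'tool_rot': array([-1.79887907e+02,  5.98825577e-03,  1.27093958e+01]), 'force': array([1.67107149, 0.11874273, 0.10602184]), 'wrist_torque': array([ 0.01148594, -0.00012071,  0.02346204]), 'grasp_force': 0.0, 'grip_width': 0.0870772430678675} 0.014
top [[551.155298     0.         310.56790298]
 [  0.         551.155298   235.62991552]
 [  0.           0.           1.        ]] [-0.03216497  0.          0.          0.          0.        ] [0.42053632 0.0376249  0.72963978] [-172.40099745   -1.25606507  -89.17947598]
top sleeve [(array([312., 290.]), 0.93), (array([314., 357.]), 0.89), (array([392., 372.]), 0.89)]
top slot [(array([424., 151.]), 0.78)]
top bolt [(array([421., 120.]), 0.7)]
top bolt_nose [(array([418., 123.]), 0.93), (array([318., 289.]), 0.67)]
side [[503.03878475   0.         324.9127682 ]
 [  0.         503.03878475 239.4330643 ]
 [  0.           0.           1.        ]] [-0.13856455  0.          0.          0.          0.        ] [ 0.37989432 -0.38665192  0.54519198] [-137.64638955   -0.55317566  -17.50954562]
side sleeve [(array([208., 369.]), 0.81), (array([204., 300.]), 0.78), (array([282., 282.]), 0.64)]
side slot [(array([450., 330.]), 0.92)]
side bolt [(array([478., 313.]), 0.66)]
side bolt_nose [(array([474., 311.]), 0.93)]
```

View pics/top0.png

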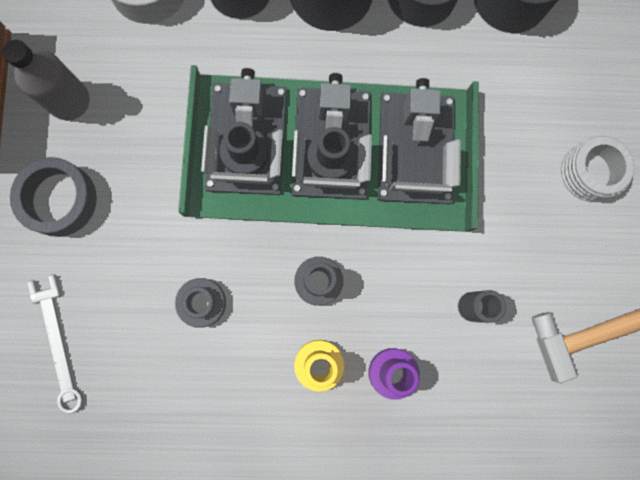

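View pics/side0.png

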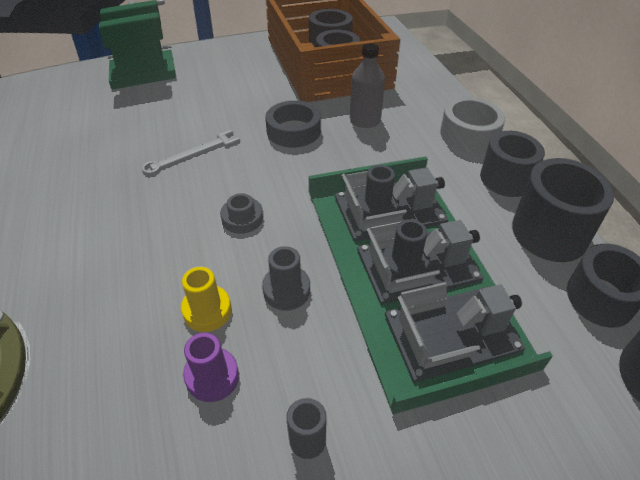

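The top view shows the dark tall sleeve at (319,281), with the short one at (201,302), the tube at (485,306), and the purple and yellow look-alikes below. The empty slot is the right one, at about (420,150). The side view agrees: sleeve (287,278), empty slot (450,335).

```bash
cat > h.py <<'E'
from cell import telemetry, eyes, env, models
import cv2, numpy as np
from scipy.spatial.transform import Rotation as R
from scipy.optimize import least_squares
def rot(e): return R.from_euler("xyz",e,degrees=True)
def ray(p,uv):
    n=cv2.undistortPoints(np.array([[uv]],float),p["mtx"],p["D"])[0,0]
    return np.array(p["origin"]), rot(p["orientation"]).apply([n[0],n[1],1.])
def atz(p,uv,z):
    o,d=ray(p,uv); return o+d*(z-o[2])/d[2]
def proj(p,X):
    rv=rot(p["orientation"]).inv()
    return cv2.projectPoints(np.atleast_2d(X).astype(float),rv.as_rotvec(),-rv.apply(p["origin"]),p["mtx"],p["D"])[0][:,0]
def solid(r1,h1,r2,h2,c):
    a=np.linspace(0,2*np.pi,48,endpoint=False); k=np.c_[np.cos(a),np.sin(a)]
    return [np.vstack([np.c_[c[:2]+r*k,np.full(48,c[2]+z)] for z in zz]) for r,zz in ((r1,(0,h1)),(r2,(h1,h2)))]
def sil(p,c):
    m=np.zeros((480,640),np.uint8)
    for s in solid(.032,.018,.020,.070,c): cv2.fillConvexPoly(m,cv2.convexHull(proj(p,s).astype(np.float32)).round().astype(np.int32),1)
    return m
E
python3 - <<'E'
from h import *
T=eyes.read_camera("top");S=eyes.read_camera("side")
for p,near in ((T,(319,281)),(S,(287,278))):
    for d in models.cut_out(p,"sleeve"):
        print(np.round(d["centre"]),d["p"],d["pixels"].sum())
    g=min(models.cut_out(p,"sleeve"),key=lambda d:np.hypot(*(np.array(d["centre"])-near)))
    m=g["pixels"]
    def f(c):
        return 1-(lambda s:(s&m).sum()/(s|m).sum())(sil(p,np.array([c[0],c[1],0])).astype(bool))
    from scipy.optimize import minimize
    c0=atz(p,g["centre"],.02)[:2]
    r=minimize(f,c0,method="Nelder-Mead",options=dict(initial_simplex=[c0,c0+[.01,0],c0+[0,.01]]))
    print("sleeve",r.x,r.fun)
for nm,p,a,b in (("T",T,(240,138),(334,140)),("S",S,(380,174),(411,232))):
    A,B=atz(p,a,.084),atz(p,b,.084); print(nm,A,B,np.linalg.norm(A-B),"slot",2*B-A)
for p in (T,S): print("nose",[atz(p,d["centre"],.05) for d in models.search_frame(p,"bolt_nose")[:1]])
E
```

```text
[314. 358.] 0.83 1759
[391. 372.] 0.81 2007
[313. 285.] 0.6 1661
sleeve [0.45748321 0.01229686] 0.16892230576441103
[211. 368.] 0.9 2849
[282. 284.] 0.86 2296
[204. 303.] 0.57 2471
sleeve [0.45702138 0.01146694] 0.08086469175340272
T [0.62449301 0.11174148 0.084     ] [ 0.62434753 -0.00203618  0.084     ] 0.11377776082922125 slot [ 0.62420206 -0.11581385  0.084     ]
S [0.62299299 0.10976631 0.084     ] [ 0.61868426 -0.00674088  0.084     ] 0.11658684253042687 slot [ 0.61437553 -0.12324808  0.084     ]
nose [array([ 0.66339259, -0.11676172,  0.05      ])]
nose [array([ 0.65719999, -0.11787703,  0.05      ])]
```

Request:
{"method": "drive_tool", "body": {"angular": [[0,0,0.14],[0,0,0.14],[0,0,0],[0,0,0],[0,0,0],[0,0,0],[0,0,0],[0,0,0],[0,0,0],[0,0,0],[0,0,0],[0,0,0],[0,0,0],[0,0,0],[0,0,0],[0,0,0],[0,0,0],[0,0,0],[0,0,0],[0,0,0]], "delta_pos": [[0,0,0],[0,0,0],[2.5,-3.4,0],[2.5,-3.4,0],[2.5,-3.4,0],[2.5,-3.4,0],[2.5,-3.4,0],[2.5,-3.4,0],[2.5,-3.4,0],[2.5,-3.4,0],[2.5,-3.4,0],[2.5,-3.4,0],[2.5,-3.4,0],[2.5,-3.4,0],[2.5,-3.4,0],[2.5,-3.4,0],[2.5,-3.4,0],[2.5,-3.4,0],[0,0,0],[0,0,0]], "gripper": [8.7,8.7,8.7,8.7,8.7,8.7,8.7,8.7,8.7,8.7,8.7,8.7,8.7,8.7,8.7,8.7,8.7,8.7,8.7,8.7]}}

```text
time_s: 2.9
tool_pos: [0.5742, -0.1132, 0.2363]
tool_rot: [-180.0, 0.0, -3.2]
force: [-1.3, -1.2, -0.7]
grip_width: 0.087
grasp_force: 0.0
```

Run:
```python
from h import *
W=eyes.read_camera("wrist"); cv2.imwrite("pics/w1.png",W["pixels"][...,::-1])
np.save("w1.npy",{k:W[k] for k in ("mtx","D","origin","orientation")},allow_pickle=True)
print(W["origin"],W["orientation"],W["mtx"],W["D"])
for t in ("slot","bolt_nose","sleeve"): print(t,[(d["centre"],d["p"]) for d in models.search_frame(W,t)])
o=telemetry.get_obs(); print(o["tool_pos"],o["tool_rot"],o["time_s"],o["qpos"])
```

```text
[ 0.63917942 -0.11711763  0.38473895] [ 1.66021894e+02  4.94843297e-02 -9.31723234e+01] [[333.05532669   0.         312.57854989]
 [  0.         333.05532669 237.84257782]
 [  0.           0.           1.        ]] [-0.05154238  0.          0.          0.          0.        ]
slot [([313.0, 156.1], 0.77)]
bolt_nose [([312.3, 131.5], 0.9)]
sleeve [([224.0, 333.3], 0.96)]
[ 0.57321552 -0.11621948  0.23656371] [ 1.79939977e+02  1.54154645e-02 -3.50127008e+00] 3.1 [ 35.49627154  12.74149268 -30.92820366  91.86686424   6.73596159
  77.25522624 -89.80122091]
```

View pics/w1.png

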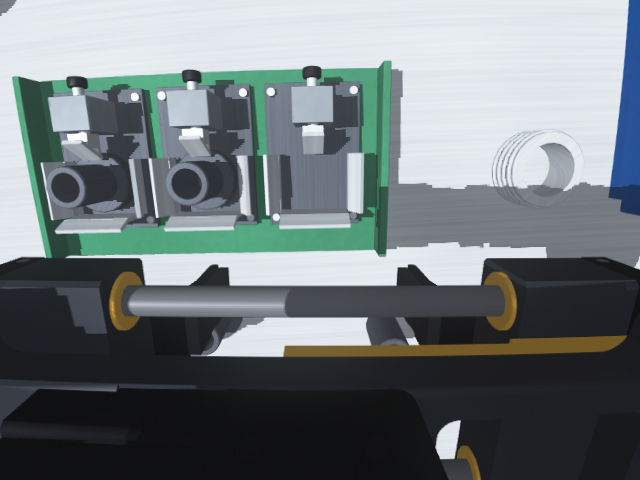

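The wrist view shows the empty slot, with the nose's lower edge at about (313,152), screws at (271,91), (354,90) and (277,217), and the front wall at row ~218. The view is nearly square to the rack.

Run:
```python
from h import *
W=np.load("w1.npy",allow_pickle=True).item()
im=cv2.imread("pics/w1.png"); cv2.imwrite("pics/w1c.png",cv2.resize(im[70:240,245:385],None,fx=4.2,fy=3.5,interpolation=cv2.INTER_CUBIC))
for nm,uv,z in (("nose",(313,152),.036),("s1",(271,91),.016),("s2",(354,90),.016),("s3",(277,217),.016),("s1mid",(162,96),.016),("s1left",(140,97),.016),
  ("trayBL",(50,255),.0),("trayBR",(380,251),.0),("neckM",(188,184),.084),("neckL",(68,188),.084)):
    print(nm,atz(W,uv,z).round(4))
```

```text
nose [ 0.6423 -0.1174  0.036 ]
s1 [ 0.7068 -0.0773  0.016 ]
s2 [ 0.703  -0.1634  0.016 ]
s3 [ 0.5739 -0.0731  0.016 ]
s1mid [0.7098 0.0379 0.016 ]
s1left [0.7106 0.0617 0.016 ]
trayBL [0.5396 0.2176 0.    ]
trayBR [ 0.5228 -0.1917  0.    ]
neckM [ 0.6206 -0.0032  0.084 ]
neckL [0.6244 0.1106 0.084 ]
```

View pics/w1c.png

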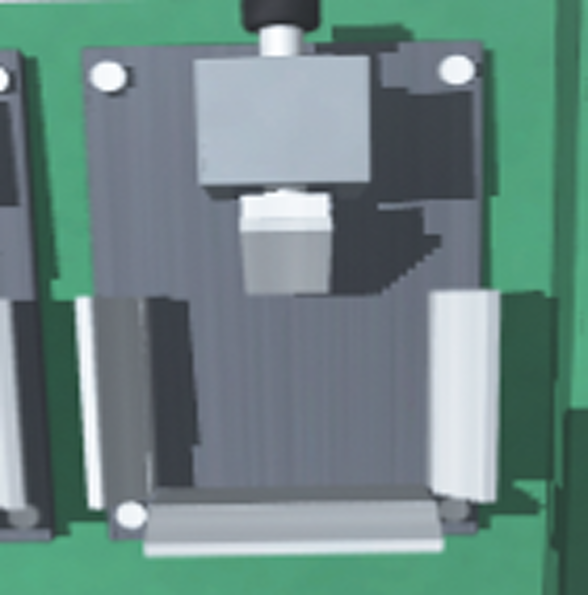

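Request:
{"method": "drive_tool", "body": {"angular": [[0,0,-0.02],[0,0,0],[0,0,0],[0,0,0],[0,0,0],[0,0,0],[0,0,0],[0,0,0],[0,0,0],[0,0,0],[0,0,0],[0,0,0],[0,0,0]], "delta_pos": [[0,0,0],[-2.4,-2.5,0],[-2.4,-2.5,0],[-2.4,-2.5,0],[-2.4,-2.5,0],[-2.4,-2.5,0],[0,0,3.4],[0,0,3.4],[0,0,3.4],[0,0,3.4],[0,0,0],[0,0,0],[0,0,0]], "gripper": [8.7,8.7,8.7,8.7,8.7,8.7,8.7,8.7,8.7,8.7,8.7,8.7,8.7]}}

```text
time_s: 4.4
tool_pos: [0.4603, 0.015, 0.1025]
tool_rot: [180.0, -0.2, -2.2]
force: [0.7, -0.3, 0.3]
grip_width: 0.0871
grasp_force: 0.0
```

Run:
```python
from h import *
S=eyes.read_camera("side"); T=eyes.read_camera("top")
o=telemetry.get_obs(); print(o["tool_pos"],o["tool_rot"],o["time_s"],o["qpos"],o["force"])
im=[]
for p in (S,T):
    a=p["pixels"][...,::-1].copy()
    for r,z in ((.032,.018),(.020,.07),(.014,.07)):
        t=np.linspace(0,2*np.pi,60); c=np.c_[.457+r*np.cos(t),.012+r*np.sin(t),t*0+z]
        cv2.polylines(a,[proj(p,c).round().astype(np.int32)],True,(0,0,255),1)
    q=proj(p,[[.457,.012,.04]])[0].astype(int); im.append(cv2.resize(a[q[1]-75:q[1]+75,q[0]-65:q[0]+65],None,fx=3,fy=3))
cv2.imwrite("pics/s2.png",np.hstack(im))
```

```text
[0.46031207 0.01502081 0.1024412 ] [179.96713831  -0.20161482  -2.20381867] 4.5 [ 31.74282494   3.83088204 -37.68008795 117.27125528   2.78647783
  59.52962605 -99.48491203] [ 0.25576246 -0.09440886  0.14033677]
```

View pics/s2.png

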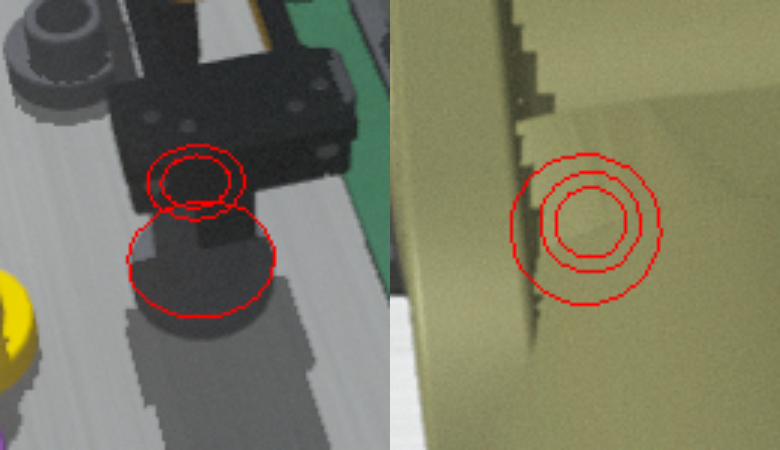

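The projected sleeve outline fits the real flange in the side view (centre about (200,258) in the crop), so the sleeve is at (0.457, 0.012). The fingers straddle it.

Request:
{"method": "drive_tool", "body": {"angular": [[0,0,0],[0,0,0],[0,0,0],[0,0,0],[0,0,0],[0,0,0],[0,0,0],[0,0,0],[0,0,0],[0,0,0],[0,0,0],[0,0,0]], "delta_pos": [[-0.3,0.3,0],[0,0,2.3],[0,0,2.3],[0,0,0],[0,0,0],[0,0,0],[0,0,0],[0,0,0],[0,0,0],[0,0,0],[0,0,0],[0,0,0]], "gripper": [8.7,8.7,8.7,8.7,3.5,3.5,3.5,3.5,3.5,3.5,3.5,3.5], "squeeze": 40}}

```text
time_s: 5.7
tool_pos: [0.4557, 0.0126, 0.0546]
tool_rot: [-180.0, -0.0, -2.2]
force: [0.4, 0.9, 1.4]
grip_width: 0.0394
grasp_force: 40.0
```

Request:
{"method": "drive_tool", "body": {"angular": [[0,0,0],[0,0,0],[0,0,0],[0,0,0],[0,0,0],[0,0,0],[0,0,0],[0,0,0],[0,0,0],[0,0,0],[0,0,0],[0,0,0],[0,0,0],[0,0,0],[0,0,0]], "delta_pos": [[0,0,-1.5],[0,0,-3.2],[0,0,-3.2],[0,0,-3.1],[1.4,1.03,0],[2.74,2.06,0],[2.74,2.06,0],[2.74,2.06,0],[2.74,2.06,0],[2.74,2.06,0],[1.35,1.03,0],[0,0,0],[0,0,0],[0,0,0],[0,0,0]], "gripper": [3.5,3.5,3.5,3.5,3.5,3.5,3.5,3.5,3.5,3.5,3.5,3.5,3.5,3.5,3.5]}}

```text
time_s: 7.2
tool_pos: [0.6146, -0.1165, 0.1643]
tool_rot: [180.0, 0.1, -2.1]
force: [0.7, 0.8, -5.2]
grip_width: 0.0389
grasp_force: 40.0
```

Run:
```python
from h import *
S=eyes.read_camera("side"); W=eyes.read_camera("wrist")
o=telemetry.get_obs(); print(o["tool_pos"],o["tool_rot"],o["time_s"],o["force"],o["grip_width"],o["grasp_force"],W["origin"],W["orientation"])
t=np.linspace(0,2*np.pi,60)
x=rot(o["tool_rot"]).apply([1,0,0]); sl=o["tool_pos"]+.0013*x-[0,0,.0546]
a=S["pixels"][...,::-1].copy()
for r,z in ((.032,.018),(.020,.07)):
    cv2.polylines(a,[proj(S,sl+np.c_[r*np.cos(t),r*np.sin(t),t*0+z]).round().astype(np.int32)],True,(0,0,255),1)
# slot overlay: floor square +-36 at z=.014, nose point
c=np.array([.6165,-.1175]); Y=np.radians(-2.3); Rm=np.array([[np.cos(Y),-np.sin(Y)],[np.sin(Y),np.cos(Y)]])
def slot(p): p=np.array(p,float); return np.c_[p[:,:2]@Rm.T+c,p[:,2]+.006]
w=W["pixels"][...,::-1].copy()
for im,p in ((a,S),(w,W)):
    cv2.polylines(im,[proj(p,slot([(-.036,-.036,.008),(.036,-.036,.008),(.036,.036,.008),(-.036,.036,.008)])).round().astype(np.int32)],True,(0,255,255),1)
    cv2.polylines(im,[proj(p,slot([(.024,-.01,.03),(.024,.01,.03),(.04,.01,.06),(.04,-.01,.06)])).round().astype(np.int32)],True,(255,0,255),1)
q=proj(S,slot([(0,0,.06)]))[0].astype(int); q2=proj(W,slot([(0,0,.02)]))[0].astype(int); print(q,q2)
f=lambda im,q:cv2.resize(im[max(q[1]-100,0):max(q[1]-100,0)+200,q[0]-80:q[0]+50+30],None,fx=2.5,fy=2.5)
cv2.imwrite("pics/s3.png",np.hstack([f(a,q),f(w,q2)]))
```

```text
[ 0.61494975 -0.11687899  0.16469819] [ 1.79975586e+02  2.83357815e-03 -2.13531462e+00] 7.3 [-0.4485103  -0.48187192 -5.33345541] 0.03926880781066281 40.000086296349764 [ 0.67982516 -0.11931982  0.31292992] [ 1.66025010e+02  3.21816200e-02 -9.21112185e+01]
[445 309] [313 228]
```

View pics/s3.png

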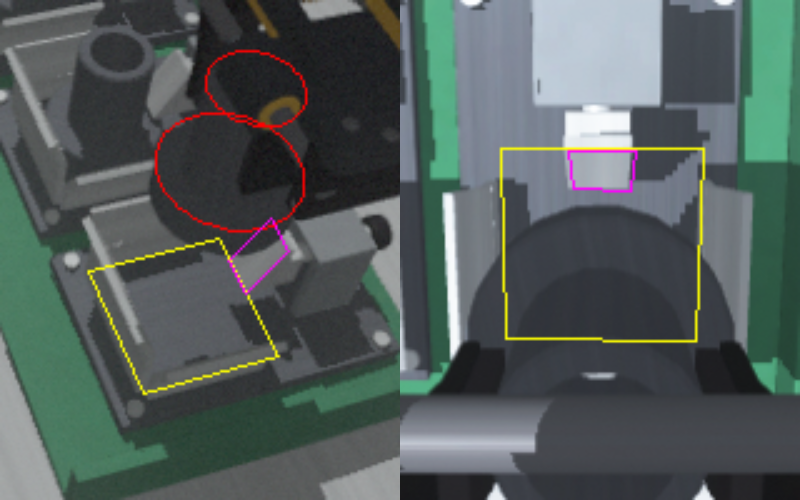

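The side view shows the sleeve held upright, with my predicted flange outline matching. In the wrist view the projected nose outline fits the real nose, and the sleeve is centred on it to within about 1–2 mm. I'll nudge it 1 mm in +x and go down.

Request:
{"method": "drive_tool", "body": {"angular": [[0,0,0],[0,0,0],[0,0,0],[0,0,0],[0,0,0],[0,0,0],[0,0,0],[0,0,0],[0,0,0],[0,0,0],[0,0,0],[0,0,0],[0,0,0]], "delta_pos": [[0.1,0,1.0],[0,0,2.0],[0,0,1.5],[0,0,0.5],[0,0,0],[0,0,0.3],[0,0,0.3],[0,0,0.3],[0,0,0.3],[0,0,0.3],[0,0,0.3],[0,0,0],[0,0,0]], "gripper": [3.5,3.5,3.5,3.5,3.5,3.5,3.5,3.5,3.5,3.5,3.5,3.5,3.5]}}

```text
time_s: 8.6
tool_pos: [0.6148, -0.1176, 0.0961]
tool_rot: [180.0, 0.2, -2.2]
force: [-5.7, 0.3, -0.9]
grip_width: 0.0392
grasp_force: 40.0
```

Request:
{"method": "drive_tool", "body": {"angular": [[0,0,0],[0,0,0],[0,0,0],[0,0,0],[0,0,0],[0,0,0],[0,0,0],[0,0,0],[0,0,0],[0,0,0]], "delta_pos": [[0,0,0.3],[0,0,0.3],[0,0,0.3],[0,0,0.3],[0,0,0.3],[0,0,0.3],[0,0,0.3],[0,0,0.2],[0,0,0],[0,0,0]], "gripper": [3.5,3.5,3.5,3.5,3.5,3.5,3.5,3.5,3.5,3.5]}}

```text
time_s: 9.6
tool_pos: [0.6152, -0.1175, 0.072]
tool_rot: [-180.0, 0.2, -2.2]
force: [-1.8, 0.4, -11.7]
grip_width: 0.0392
grasp_force: 40.0
```

Request:
{"method": "drive_tool", "body": {"angular": [[0,0,0],[0,0,0],[0,0,0],[0,0,0],[0,0,0]], "delta_pos": [[0,0,0.2],[0,0,0.15],[0,0,0.1],[0,0,0],[0,0,0]], "gripper": [3.5,3.5,3.5,3.5,3.5]}}

```text
time_s: 10.1
tool_pos: [0.617, -0.1175, 0.0696]
tool_rot: [180.0, -0.1, -2.2]
force: [0.3, -0.6, -4.8]
grip_width: 0.0391
grasp_force: 40.0
```

Request:
{"method": "drive_tool", "body": {"angular": [[0,0,0],[0,0,0],[0,0,0],[0,0,0],[0,0,0]], "delta_pos": [[0,0,0.1],[0,0,0.1],[0,0,0.1],[0,0,0],[0,0,0]], "gripper": [3.5,3.5,3.5,3.5,3.5]}}

```text
time_s: 10.6
tool_pos: [0.617, -0.1176, 0.0686]
tool_rot: [179.9, -0.1, -2.2]
force: [-5.0, 0.9, 8.8]
grip_width: 0.0391
grasp_force: 40.0
```

Run:
```python
from h import *
S=eyes.read_camera("side"); W=eyes.read_camera("wrist")
o=telemetry.get_obs(); print(o["tool_pos"],o["tool_rot"],o["force"])
a=S["pixels"][...,::-1].copy(); w=W["pixels"][...,::-1].copy()
cv2.imwrite("pics/s4.png",np.hstack([cv2.resize(a[210:410,370:530],None,fx=2.5,fy=2.5),cv2.resize(w[80:280,233:393],None,fx=2.5,fy=2.5)]))
```

```text
[ 0.61699173 -0.11756546  0.06865592] [ 1.79940295e+02 -7.98303329e-02 -2.19336860e+00] [-6.46753486 -0.04841104  8.27208559]
```

View pics/s4.png

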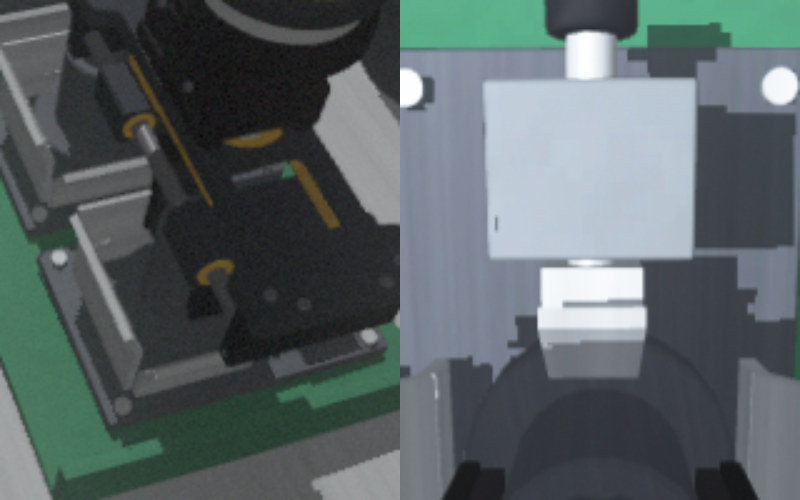

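The nose now lies over the flange (wrist crop (592,350)). The TCP height is 0.0686, exactly the expected seated value, with firm floor contact. Next I let go and back off.

Request:
{"method": "drive_tool", "body": {"angular": [[0,0,0],[0,0,0],[0,0,0],[0,0,0],[0,0,0],[0,0,0],[0,0,0],[0,0,0],[0,0,0],[0,0,0],[0,0,0],[0,0,0],[0,0,0],[0,0,0],[0,0,0]], "delta_pos": [[0,0,0],[0,0,0],[0,0,0],[0,0,0],[0,0,-1],[0,0,-2],[0,0,-3],[0,0,-3],[0,0,-3],[-3,0,-1],[-4,0,0],[-4,0,0],[-2,0,0],[0,0,0],[0,0,0]], "gripper": [6,6,6,6,6,6,6,6,6,6,6,6,6,6,6]}}

```text
time_s: 12.2
tool_pos: [0.4872, -0.1127, 0.197]
tool_rot: [179.9, -0.1, -2.2]
force: [0.1, -0.9, 0.1]
grip_width: 0.0599
grasp_force: 0.0
```

Run:
```python
from h import *
S=eyes.read_camera("side"); W=eyes.read_camera("wrist")
o=telemetry.get_obs(); print(o["tool_pos"],o["force"],o["grip_width"])
a=S["pixels"][...,::-1].copy(); w=W["pixels"][...,::-1].copy()
t=np.linspace(0,2*np.pi,60); print(proj(W,[[.617,-.1175,.06]]))
cv2.imwrite("pics/s5.png",np.hstack([cv2.resize(a[140:400,330:530],None,fx=2,fy=2),cv2.resize(w[20:280,210:410],None,fx=2,fy=2)]))
for r,z in ((.032,.032),(.020,.084)):
    m=proj(S,np.c_[.618+r*np.cos(t),-.1175+r*np.sin(t),t*0+z]); print((2*(m.min(0)-[330,140])).round(),(2*(m.max(0)-[330,140])).round())
```

```text
[ 0.48769618 -0.11242014  0.19653708] [0.10633436 0.30630979 0.39626127] 0.05962700754551907
[[312.54438502  73.09792292]]
[171. 327.] [276. 417.]
[205. 293.] [275. 350.]
```

View pics/s5.png

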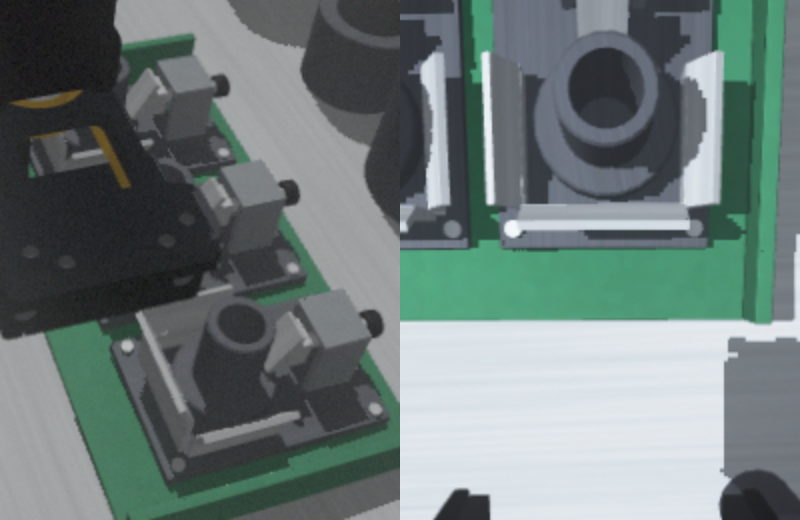

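The sleeve stands upright in the slot. Its top ring, at (240,323) in the side crop, matches the prediction for fully seated, and the bolt is over the flange as on its neighbours.

```bash
python3 -c "
from cell import env
print(env.sign_off())"
```

```text
the job is handed in; nothing more can be done
None
```

The matching sleeve is in the rack's empty slot: I pressed it down past the bolt onto the floor, checked in the images that the bolt had closed over the flange, let go, and handed the job in at about 12 s.

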